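Set out a patient's jars and culture dishes

TASK

Set out this patient's samples: fill the two empty middle pockets of the blue carrier so that the red-lidded jar stands right next to the green-lidded one and the lilac-lidded jar right next to the white-lidded one, and stack the two dishes on the round steel stand, the yellow dish centred on the stand and the dark red dish centred on top of it. The green- and white-lidded jars stay in their pockets, and the orange-lidded jar and the green dish stay where they are.

Things in the scene. Friction and masses are not known exactly. Their poses are not given: they have to be found in the camera images.
- red_jar: A screw-lid specimen jar, 56 mm tall: pale cup 38 mm across, below a round bright red lid 40 mm across that takes up the top 18 mm. Loose, starts on the bench. Origin: centre of its underside; z axis up.
- lilac_jar: A screw-lid specimen jar, 56 mm tall: pale cup 38 mm across, below a round lilac (light purple) lid 40 mm across that takes up the top 18 mm. Loose, starts on the bench. Origin: centre of its underside; z axis up.
- yellow_dish: A closed culture dish, a flat disc 60 mm across and 16 mm thick, yellow. Loose, starts on the bench. Origin: centre of its underside; z axis up.
- red_dish: A closed culture dish, a flat disc 60 mm across and 16 mm thick, dark blood-red. Loose, starts on the bench. Origin: centre of its underside; z axis up.
- carrier: Blue jar carrier fixed to the bench: a row of four open square pockets, 64 mm (x) by 244 mm (y, along the row), walls 22 mm high, 4 mm thick, pocket floors 4 mm above the bench. Pockets 56 by 56 mm inside, centred at y = -90, -30, 30, 90 mm, x = 0. The end pockets hold the green- and white-lidded jars, either way round; the middle two are empty. Origin: centre of underside; z up.
- green_jar: A screw-lid specimen jar, 56 mm tall: pale cup 38 mm across, below a round green lid 40 mm across that takes up the top 18 mm. Stands loose in one end pocket of the carrier and stays there. Origin: centre of its underside; z axis up.
- white_jar: A screw-lid specimen jar, 56 mm tall: pale cup 38 mm across, below a round white lid 40 mm across that takes up the top 18 mm. Stands loose in the other end pocket of the carrier and stays there. Origin: centre of its underside; z axis up.
- stand: A low round dish stand, fixed to the bench: flat steel top 80 mm across, 30 mm above the bench, on a thin stem over a black foot 90 mm across. Origin: centre of its underside, on its axis; z up.
- orange_jar: A screw-lid specimen jar, 56 mm tall: pale cup 38 mm across, below a round orange lid 40 mm across that takes up the top 18 mm. A bystander, loose on the bench among the others, to be left where it is. Origin: centre of its underside; z axis up.
- green_dish: A closed culture dish, a flat disc 60 mm across and 16 mm thick, green. A bystander, loose on the bench among the others, to be left where it is. Origin: centre of its underside; z axis up.
Not all that is in view belongs to the job. Of the things that look like the stand, the middle-sized one is meant.

How it is judged (in metres and radians):
At the end, for the whole second after the job is handed in: Red-lidded jar in the pocket beside green, lilac beside white, on the floor within 12 mm of the row line; yellow dish flat on the stand within 15 mm of centre, dark red dish on it within 12 mm; all upright, at rest, released; the other jars and green dish upright within 30 mm of their starts (horizontal distance between red_jar and green_jar below 0.085 m and x of red_jar in the frame of carrier between -0.012 and 0.012 m and z of red_jar in the frame of carrier between 0.001 and 0.008 m and linear speed of each of red_jar, lilac_jar, yellow_dish, red_dish below 0.02 m/s and angular speed of each of red_jar, lilac_jar, yellow_dish, red_dish below 0.2 rad/s and angle between each of red_jar, lilac_jar, yellow_dish, red_dish, green_jar, white_jar, orange_jar, green_dish's own z axis and vertical below 0.12 rad and horizontal distance between lilac_jar and white_jar below 0.085 m and x of lilac_jar in the frame of carrier between -0.012 and 0.012 m and z of lilac_jar in the frame of carrier between 0.001 and 0.008 m and horizontal distance between yellow_dish and stand below 0.015 m and height (world z) of yellow_dish between 0.027 and 0.033 m and horizontal distance between red_dish and yellow_dish below 0.012 m and z of red_dish in the frame of yellow_dish between 0.013 and 0.019 m and distance of each of green_jar, white_jar, orange_jar, green_dish from where it was at the start of the episode below 0.03 m); the robot touches nothing.
It fails at once if the green-lidded jar is moved away more than 30 mm or knocked over (distance of green_jar from where it was at the start of the episode above 0.03 m or angle between green_jar's own z axis and vertical above 0.6 rad).
It fails at once if the white-lidded jar is moved away more than 30 mm or knocked over (distance of white_jar from where it was at the start of the episode above 0.03 m or angle between white_jar's own z axis and vertical above 0.6 rad).
It fails at once if the orange-lidded jar is moved away more than 30 mm or knocked over (distance of orange_jar from where it was at the start of the episode above 0.03 m or angle between orange_jar's own z axis and vertical above 0.6 rad).
It fails at once if the green dish is moved away more than 30 mm or knocked over (distance of green_dish from where it was at the start of the episode above 0.03 m or angle between green_dish's own z axis and vertical above 0.6 rad).
It also fails if it takes over 104 s, if anything falls off the work surface, if the arm or the gripper's body presses on something with over 40 N, if the wrist force passes 120 N, or if a joint passes its speed limit or range.

ROBOT

A 6-joint arm with a two-finger parallel gripper is mounted at the origin on the work surface. World frame = base frame: x ahead of the robot, y to its left, z up, the work surface at z = 0. Lengths are in m, angles in degrees, forces in N, time in s.
With the tool pointing down it reaches from about 0.3 to 0.75 m from the base axis. Payload 8.5 kg.
Tool frame: the origin (TCP) lies at the very end of the fingers, on their centre line; the grasp point (between the pads) lies 19 mm behind it; z points along the fingers, y is the line along which they close (so a half turn about z gives the same grasp; the last joint's range is limited). The gripper opens to 85 mm and grips with 20 to 120 N. Pads are 22 mm wide; open, the fingers measure 114 mm over their backs; the gripper's body (76 mm by 85 mm) begins 54 mm behind the grasp point. The pads swing forward as they close: fully open they stand 13 mm farther back than shut.
Start: joints at [-88.883, 21.807, 74.336, -0, 83.858, -12.336], TCP at [0.128, -0.535, 0.231] pointing down, gripper open.
Joint ranges: [-178.18, 178.18], [-50.72, 133.34], [12.68, 142.11], [-81.47, 261.47], [9.98, 163.14], [-165.26, 165.26]. Speed limits (degrees/s): [136.94, 136.94, 180, 180, 180, 180].

INTERFACE

Orientations are given as a 3x3 rotation matrix whose columns are the frame's x, y, z axes.
In Python, from rig import env, optics, spotter gives the robot as it stands.
- The arm moves only by the shell command python3 -m crank 'ROWS' [FORCE]. ROWS is JSON, one flat list of numbers, 5 for each row, row after row: the finger opening in cm, from 0 to 8.54, then the shift along the tool's x, y, z in cm, then the turn about the tool's z in rad. A call has exactly 8 rows; each row shifts and turns the commanded pose from where the row before left it, along the tool's axes as they then stand; what a row does not reach is not made up. A row lasts 1/12 s, in which the tool goes at most 41.7 mm and 7.16 degrees, less where a joint would pass 70% of its speed; a pose out of reach is approached as far as the arm can. A call is refused whole if a number of a shift passes 4.17 or a number of a turn 0.125, either way. A call with a gripper value outside its range is refused whole. The fingers move at their own pace and stop on an object; FORCE is the grip in N (left out, the last holds). Time passes only in rows, so rows that do not move let the fingers close, or fill a call up. It gives the time, the measured TCP pose, the force, the opening and the grip force at its end, in the units of the state.
- env.observe(): the state, without advancing time (a new reading comes with each control period).
- optics.get_image(name): name is "scene" or "side" or "wrist"; returns a dict with "color" (420x560x3 uint8, red, green, blue), "intrinsics" (3x3 intrinsics, pixels), "pose" (4x4, takes a point from camera to world coordinates). Camera axes: x right, y up, looking along -z (the intrinsics and any distortion apply to the point x, -y, -z); pixel columns grow to the right and rows downward; lengths in m; the calibration is good to about 2 mm. A picture is of the moment at which its call begins. There is no depth.
- env.close_job(): hands the job in; it is judged then, once.
Trained networks look in a picture, given as the dict that the camera call returned (one of the last four; its "shot" number tells which), for a name from the list of things; names that differ only in an ending like _2 or _b are one class to them, and where a whole thing is asked for, a point or a joint stands for the part that bears it (a point fixed in the world has none). Each returns a list of dicts, best first, with "score" (0 to 1); they miss things now and then, are a little off and sometimes report something else, mostly with a low value. They report only what shows in the picture. A call takes as long as a camera call. They do not tell look-alikes from the thing itself.
- spotter.look_for(picture, query): "at" ([column, row] as shares, 0 to 1, of the picture: columns of its width, rows of its height, amid what is visible of it).
The state is a dict: "time_s": time; "q": joint angles; "qvel": joint speeds; "joint_efforts": joint torques, N m; "position": TCP position; "tool_rot": TCP orientation; "ft_force": force on the tool from outside, world axes, zero at the start; "wrist_torque": the same for the moment, N m; "grip_width": finger opening in m; "gripper_force": force on a finger pad.
Only numpy, scipy, OpenCV 4.12 (cv2) and the standard library are available. Lean on these libraries where they do the work, as an engineer would, in place of code of your own. Each camera call takes 0.05 s, during which the arm holds its last target. There are 200 camera calls.

## Working session

There is one attempt and no reset: what is moved stays moved. The work goes in short steps, Python scripts to look and compute and a shell command to move; the robot and the scene stay as the last step left them, time stands still between calls to the robot, and variables do not carry over. Pictures are saved under pics/ and viewed, at most 14 in all, crops included, and the job is handed in when it is done.

```bash
ls; mkdir -p pics; cat > h.py <<'E'
import numpy as np, cv2
from rig import env, optics, spotter
def ray(p,u,v):
    K=np.array(p["intrinsics"]);T=np.array(p["pose"])
    d=np.array([(u-K[0,2])/K[0,0],-(v-K[1,2])/K[1,1],-1.0]);return T[:3,3],T[:3,:3]@d
def at_z(p,u,v,z):
    o,d=ray(p,u,v);return o+d*(z-o[2])/d[2]
def proj(p,X):
    K=np.array(p["intrinsics"]);T=np.array(p["pose"])
    c=T[:3,:3].T@(np.array(X)-T[:3,3]);return K[0,0]*c[0]/-c[2]+K[0,2],K[1,1]*-c[1]/-c[2]+K[1,2]
def save(p,n,s=1): cv2.imwrite(f"pics/{n}.png",cv2.resize(p["color"][:,:,::-1],None,fx=s,fy=s,interpolation=cv2.INTER_CUBIC))
E
python3 - <<'E'
from h import *
np.set_printoptions(precision=3,suppress=True)
s=env.observe();print(s["time_s"],s["position"],s["tool_rot"],s["grip_width"])
for c in("scene","side"):
    p=optics.get_image(c);save(p,c,1.4);print(c,p["pose"],p["intrinsics"],[k for k in p])
    for n in "red_jar lilac_jar yellow_dish red_dish carrier green_jar white_jar stand orange_jar green_dish".split():
        z={"jar":.056,"ish":.016,"ier":.022,"and":.03}[n[-3:]]
        for r in spotter.look_for(p,n)[:3]:
            u,v=r["at"][0]*560,r["at"][1]*420
            print(n,round(r["score"],2),round(u),round(v),at_z(p,u,v,z)[:2])
E
```

```text
pics
0.0 [ 0.128 -0.535  0.231] [[ 0.973  0.233 -0.   ]
 [ 0.233 -0.973  0.002]
 [ 0.    -0.001 -1.   ]] 0.08545744745098413
scene [[ 0.498 -0.721  0.482  1.079]
 [ 0.867  0.408 -0.287 -0.293]
 [ 0.01   0.561  0.828  0.913]
 [ 0.     0.     0.     1.   ]] [[492.514   0.    277.849]
 [  0.    492.514 215.878]
 [  0.      0.      1.   ]] ['color', 'intrinsics', 'pose', 'shot']
red_jar 0.9 222 182 [ 0.44  -0.059]
lilac_jar 0.98 164 206 [ 0.439 -0.194]
yellow_dish 0.48 224 183 [ 0.417 -0.045]
red_dish 0.97 354 144 [0.465 0.285]
red_dish 0.65 341 222 [0.638 0.13 ]
carrier 0.6 207 263 [ 0.591 -0.169]
green_jar 0.58 128 231 [ 0.462 -0.283]
green_jar 0.55 162 271 [ 0.581 -0.257]
white_jar 0.93 248 239 [ 0.6   -0.077]
stand 0.94 374 264 [0.764 0.123]
stand 0.93 340 219 [0.639 0.126]
stand 0.6 409 196 [0.662 0.295]
orange_jar 0.72 313 148 [0.455 0.17 ]
orange_jar 0.56 165 204 [ 0.435 -0.191]
orange_jar 0.49 207 262 [ 0.607 -0.172]
green_dish 0.93 126 235 [ 0.439 -0.289]
green_dish 0.57 221 182 [ 0.412 -0.051]
side [[-0.935  0.212 -0.285  0.305]
 [-0.355 -0.515  0.781  0.775]
 [ 0.019  0.831  0.556  0.606]
 [ 0.     0.     0.     1.   ]] [[464.15    0.    282.07 ]
 [  0.    464.15  211.708]
 [  0.      0.      1.   ]] ['color', 'intrinsics', 'pose', 'shot']
red_jar 0.9 360 223 [ 0.423 -0.019]
red_jar 0.35 380 178 [ 0.42  -0.224]
lilac_jar 0.82 375 195 [ 0.416 -0.141]
lilac_jar 0.66 318 169 [ 0.571 -0.211]
yellow_dish 0.88 324 262 [0.467 0.084]
red_dish 0.6 291 346 [0.457 0.301]
green_jar 0.63 318 168 [ 0.574 -0.213]
white_jar 0.82 291 200 [ 0.586 -0.05 ]
stand 0.97 183 249 [0.735 0.164]
stand 0.66 235 262 [0.62  0.164]
stand 0.59 186 311 [0.644 0.308]
orange_jar 0.98 327 295 [0.427 0.21 ]
green_dish 0.62 380 176 [ 0.431 -0.306]
green_dish 0.53 362 222 [ 0.428 -0.081]
```

View pics/scene.png

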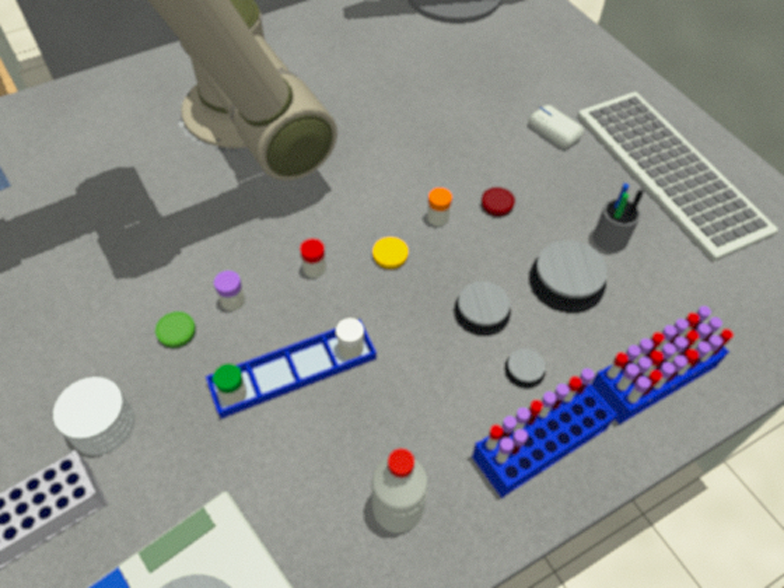

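View pics/side.png

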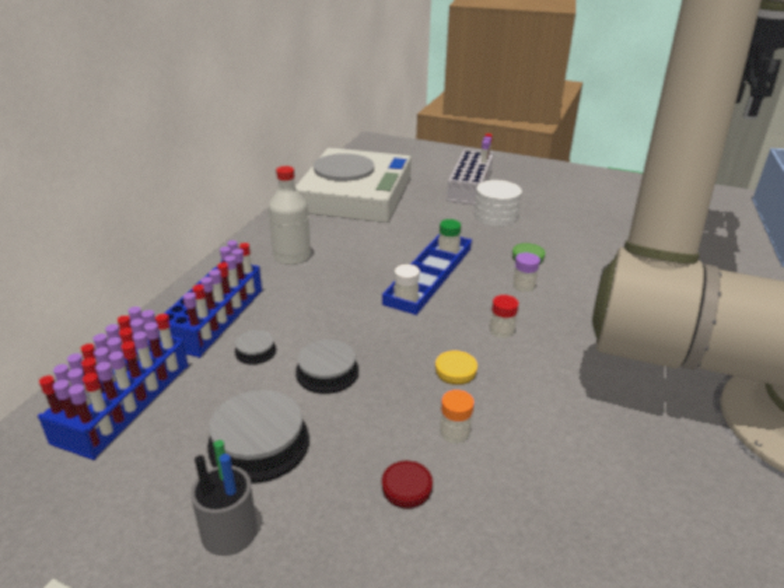

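The three stand-like things, in native pixels, are small (375,263), middle (345,219) and large (408,195). The middle-sized one at (345,219) is the one meant. The other reds, lilacs and blue racks are clutter. Next I fit the models to both views and check them in an enlarged crop.

```bash
cat > fit.py <<'E'
from h import *
from scipy.optimize import minimize
np.set_printoptions(precision=4,suppress=True)
a=np.linspace(0,2*np.pi,40)
def disc(r,z): return np.c_[r*np.cos(a),r*np.sin(a),0*a+z]
M={"lid":np.r_[disc(.02,.038),disc(.02,.056)],"dish":np.r_[disc(.03,0),disc(.03,.016)],
 "carrier":np.array([[x,y,z] for x in(-.032,.032) for y in(-.122,.122) for z in(0,.022)])}
def poly(p,m,x,y,t):
    c,s=np.cos(t),np.sin(t);P=m@np.array([[c,-s,0],[s,c,0],[0,0,1]]).T+[x,y,0]
    return cv2.convexHull(np.array([proj(p,q) for q in P],np.float32))[:,0]
def hull(p,rng,near,R):
    h=cv2.cvtColor(p["color"],cv2.COLOR_RGB2HSV).astype(int);lo,hi=rng
    H=(h[...,0]+90-lo[0])%180 if lo[0]<0 else h[...,0]-lo[0]
    hh=(h[...,0]-lo[0])%180
    m=(hh<=hi[0]-lo[0])&(h[...,1]>=lo[1])&(h[...,1]<=hi[1])&(h[...,2]>=lo[2])&(h[...,2]<=hi[2])
    v,u=np.nonzero(m);k=np.hypot(u-near[0],v-near[1])<R
    mm=np.zeros(m.shape,np.uint8);mm[v[k],u[k]]=1
    n,l,st,_=cv2.connectedComponentsWithStats(mm);b=1+np.argmax(st[1:,4])
    v,u=np.nonzero(l==b);return cv2.convexHull(np.c_[u,v].astype(np.float32))[:,0]
def iou(A,B):
    i=cv2.intersectConvexConvex(A,B)[0];return i/(cv2.contourArea(A)+cv2.contourArea(B)-i+1e-9)
def fit(obs,m,x0,yaw=False):
    f=lambda q:-sum(iou(poly(p,m,q[0],q[1],q[2] if yaw else 0),h) for p,h in obs)/len(obs)
    S=[[*x0]]+[list(np.array(x0)+d) for d in np.diag([.01,.01,.1])]
    if not yaw: S=[s[:2] for s in S[:3]];x0=x0[:2]
    r=minimize(f,x0,method="Nelder-Mead",options=dict(initial_simplex=S,xatol=1e-5,fatol=1e-6));return r.x,-r.fun
E
python3 - <<'E'
from fit import *
P=[optics.get_image("scene"),optics.get_image("side")]
N={"red_jar":("lid",(-5,150,100),(5,255,255),(.43,-.04),"lid"),"lilac_jar":("lid",(125,60,100),(150,255,255),(.43,-.17)),
"yellow_dish":("dish",(20,130,90),(35,255,255),(.46,.08)),"red_dish":("dish",(-8,130,40),(6,255,200),(.46,.29)),
"orange_jar":("lid",(7,130,100),(18,255,255),(.44,.19)),"green_jar":("lid",(55,100,50),(85,255,255),(.575,-.235)),
"green_dish":("dish",(40,100,50),(75,255,255),(.435,-.295)),"white_jar":("lid",(0,0,175),(179,40,255),(.59,-.06)),
"carrier":("carrier",(105,120,50),(128,255,255),(.585,-.15))}
for n,v in N.items():
    m=M[v[0]];o=[]
    for p in P:
        c=proj(p,(*v[3],.03));R=70 if n=="carrier" else 25 if n!="white_jar" else 15
        try:o.append((p,hull(p,(v[1],v[2]),c,R)))
        except Exception as e:print(n,"miss",e)
    y=n=="carrier";x0=(*v[3],.1)
    print(n,*fit(o,m,x0,y),[fit([q],m,x0,y) for q in o])
# stand overlay
im=[]
for p in P:
    u,v=map(int,proj(p,(.62,.145,.02)));im.append(cv2.resize(p["color"][v-35:v+35,u-45:u+45,::-1],None,fx=4.3,fy=6*.72,interpolation=cv2.INTER_CUBIC));print(u,v)
cv2.imwrite("pics/stand.png",np.hstack(im))
E
```

```text
red_jar [ 0.4278 -0.053 ] 0.7402810268303449 [(array([ 0.4244, -0.0491]), np.float64(0.7311476973945854)), (array([ 0.4299, -0.0531]), np.float64(0.7548391523576792))]
lilac_jar [ 0.4217 -0.193 ] 0.8276474387649373 [(array([ 0.42  , -0.1921]), np.float64(0.8646146180477157)), (array([ 0.4222, -0.1953]), np.float64(0.7955138831344831))]
yellow_dish [0.4674 0.0701] 0.8556401493109993 [(array([0.4635, 0.0729]), np.float64(0.8708666835611492)), (array([0.4683, 0.0678]), np.float64(0.8499776015428909))]
red_dish [0.4616 0.2893] 0.7546366782271344 [(array([0.4548, 0.296 ]), np.float64(0.750737584001629)), (array([0.4619, 0.2866]), np.float64(0.7716946090485604))]
orange_jar [0.4344 0.1852] 0.8530797665975979 [(array([0.4322, 0.1875]), np.float64(0.8558901974483449)), (array([0.4347, 0.1852]), np.float64(0.8529802577321713))]
green_jar [ 0.5765 -0.2561] 0.7431339965784658 [(array([ 0.5722, -0.255 ]), np.float64(0.8201450347444301)), (array([ 0.5822, -0.2667]), np.float64(0.6897640852756094))]
green_dish [ 0.4309 -0.2908] 0.639317090834525 [(array([ 0.4301, -0.2903]), np.float64(0.8303220707223758)), (array([ 0.4363, -0.3142]), np.float64(0.4674614665956395))]
white_jar [ 0.588  -0.0687] 0.6040376442099291 [(array([ 0.5847, -0.067 ]), np.float64(0.7812881122745511)), (array([ 0.5899, -0.0764]), np.float64(0.4360661739770073))]
carrier [ 0.5833 -0.1646 -0.0888] 0.9131815474313003 [(array([ 0.5821, -0.1633, -0.0993]), np.float64(0.934249778914226)), (array([ 0.585 , -0.1656, -0.0788]), np.float64(0.8998137664446693))]
342 211
239 260
```

View pics/stand.png

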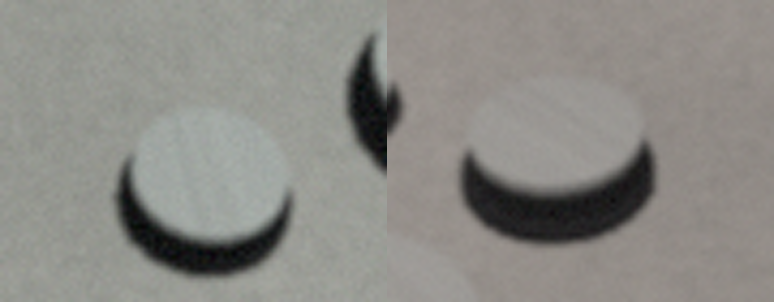

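Left crop shows the middle stand's steel top centred near native (346,216); right crop near (233,256). I'll compute its position and size, and start turning the tool towards the carrier's row direction.

```bash
python3 -m crank '[8.5,0,0,0,-0.1248,8.5,0,0,0,-0.1248,8.5,0,0,0,-0.1248,8.5,0,0,0,-0.1248,8.5,0,0,0,-0.1248,8.5,0,0,0,-0.1248,8.5,0,0,0,-0.1248,8.5,0,0,0,-0.1248]' 40
python3 -m crank '[8.5,0,0,0,-0.1248,8.5,0,0,0,-0.1248,8.5,0,0,0,0,8.5,0,0,0,0,8.5,3.6,1.8,0,0,8.5,3.6,1.8,0,0,8.5,3.6,1.8,0,0,8.5,3.6,1.8,0,0]'
python3 - <<'E'
from fit import *
P=[optics.get_image("scene"),optics.get_image("side")]
for p,(u,v),w in zip(P,((345.8,216),(233.3,256)),(36.5,41)):
    X=at_z(p,u,v,.03);o,d=ray(p,u,v);k=p["intrinsics"][0][0];D=np.linalg.norm(X-o);print(X,"diam",w/k*D)
s=env.observe();print(s["position"],s["tool_rot"],s["q"])
p=optics.get_image("wrist");print(p["pose"],p["intrinsics"])
E
```

```text
time_s: 1.87
position: [0.128, -0.5349, 0.2313]
tool_rot: [[0.325, 0.946, 0.0], [0.946, -0.325, 0.0], [0.0, 0.0, -1.0]]
ft_force: [0.2, 0.3, -0.3]
grip_width: 0.0851
gripper_force: 0.0
time_s: 2.53
position: [0.2128, -0.3962, 0.2312]
tool_rot: [[0.093, 0.996, 0.0], [0.996, -0.093, 0.0], [0.0, 0.0, -1.0]]
ft_force: [1.3, -0.3, 0.4]
grip_width: 0.0848
gripper_force: 0.0
[0.638  0.1408 0.03  ] diam 0.07989907050806286
[0.6325 0.1477 0.03  ] diam 0.08056702743840727
[ 0.2143 -0.3936  0.2318] [[ 0.0879  0.9961  0.0006]
 [ 0.9961 -0.0879  0.0009]
 [ 0.001   0.0005 -1.    ]] [-76.6617  11.5374  89.2905   0.0461  79.217  -71.6249]
[[ 0.9962  0.0844  0.0224  0.2189]
 [-0.0873  0.9607  0.2634 -0.3268]
 [ 0.0007 -0.2643  0.9644  0.3749]
 [ 0.      0.      0.      1.    ]] [[344.227    0.     288.0018]
 [  0.     344.227  212.3881]
 [  0.       0.       1.    ]]
```

```bash
python3 -m crank '[8.5,2.95,1.71,0,0,8.5,2.95,1.71,0,0,8.5,2.95,1.71,0,0,8.5,2.95,1.71,0,0,8.5,2.95,1.71,0,0,8.5,2.95,1.71,0,0,8.5,2.95,1.71,0,0,8.5,2.95,1.71,0,0]'
python3 -m crank '[8.5,2.95,1.71,0,0,8.5,2.95,1.71,0,0,8.5,2.95,1.71,0,0,8.5,2.95,1.71,0,0,8.5,0,0,0,0,8.5,0,0,0,0,8.5,0,0,0,0,8.5,0,0,0,0]'
python3 - <<'E'
from h import *
s=env.observe();print(s["position"],s["tool_rot"],s["q"])
p=optics.get_image("wrist");save(p,"w1",1.4)
for n,X in dict(redj=(.428,-.053,.047),lil=(.422,-.193,.047),yel=(.467,.07,.008),car=(.583,-.165,.004),stand=(.635,.144,.03),reddish=(.46,.29,.008)).items():print(n,proj(p,X))
E
```

```text
time_s: 3.35
position: [0.3703, -0.1744, 0.2315]
tool_rot: [[0.092, 0.996, 0.0], [0.996, -0.092, -0.001], [-0.001, 0.001, -1.0]]
ft_force: [0.5, -0.1, -0.0]
grip_width: 0.085
gripper_force: 0.0
time_s: 4.02
position: [0.4476, -0.0645, 0.2313]
tool_rot: [[0.091, 0.996, -0.0], [0.996, -0.091, -0.0], [-0.0, -0.0, -1.0]]
ft_force: [-0.6, -1.3, -0.4]
grip_width: 0.085
gripper_force: 0.0
[ 0.44764169 -0.06446267  0.23125361] [[ 9.07508202e-02  9.95873601e-01 -2.44662749e-04]
 [ 9.95873613e-01 -9.07508619e-02 -1.65145392e-04]
 [-1.86667292e-04 -2.28666096e-04 -9.99999956e-01]] [-2.32447517e+01  1.19734074e+01  8.88005800e+01 -1.44813050e-02
  7.92351588e+01 -1.80352418e+01]
redj (np.float64(267.8156646224419), np.float64(179.71701614760903))
lil (np.float64(276.0631009431419), np.float64(309.26954860294916))
yel (np.float64(296.59669417306026), np.float64(44.62374094784357))
car (np.float64(413.4203321542413), np.float64(256.71808432776896))
stand (np.float64(488.5130117999902), np.float64(-75.95674392280574))
reddish (np.float64(265.09769848145174), np.float64(-252.29951622979064))
```

View pics/w1.png

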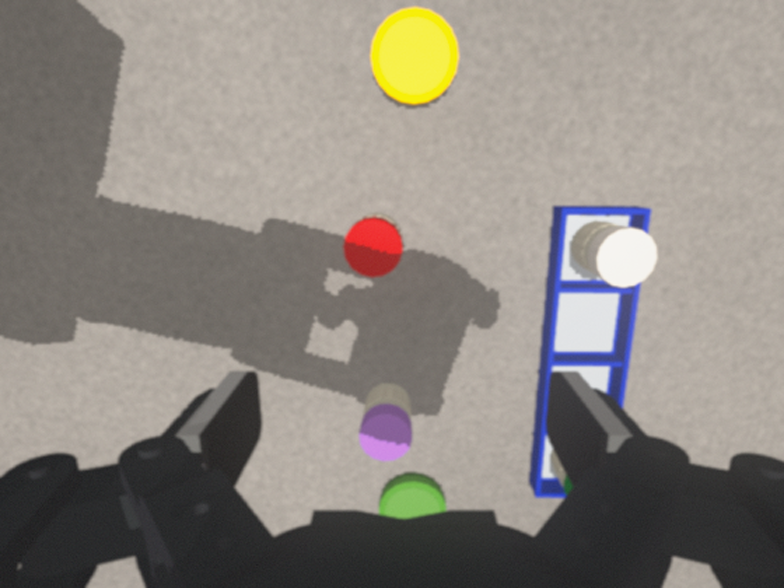

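Wrist view (native px): red lid (266,176), yellow (296,39), lilac lid (276,308), all close to the predictions. The carrier's far end is clear on the right, with the white jar at the +y end and the green jar at the -y end. Next I refine the fit with this view.

```bash
python3 - <<'E'
from fit import *
p=optics.get_image("wrist")
N={"red_jar":("lid",(-5,150,60),(5,255,255),(.428,-.053)),"lilac_jar":("lid",(125,50,60),(150,255,255),(.422,-.193)),
"yellow_dish":("dish",(20,130,90),(35,255,255),(.467,.07))}
for n,v in N.items():
    h=hull(p,(v[1],v[2]),proj(p,(*v[3],.03)),40);h=h*1.0;c=h.mean(0)
    print(n,fit([(p,h.astype(np.float32))],M[v[0]],(*v[3],.1)))
# carrier: top-rim points & floors of pockets (native px from view)
for n,u,v,z in [("corner NW top",556,207,.022),("corner NE top",650,209,.022),("SW bottom",536,495,.022),("pocket2 wall upper mid",588,287,.022),("wall lower mid",585,357,.022),("floor mid",586,323,.004)]:
    print(n,at_z(p,u/1.4,v/1.4,z))
c,s=np.cos(-.09),np.sin(-.09)
f=lambda x,y:[x*c-y*s+.583,x*s+y*c-.165]
print("model NW",f(-.032,.122),"NE",f(.032,.122),"SW",f(-.032,-.122),"wall60",f(0,.06),"wall0",f(0,0),"pocket",f(0,.03))
E
```

```text
red_jar (array([ 0.4274, -0.05  ]), np.float64(0.8704814151375924))
lilac_jar (array([ 0.4213, -0.1932]), np.float64(0.8952667432153353))
yellow_dish (array([0.466 , 0.0723]), np.float64(0.9618496254988326))
corner NW top [ 0.5595 -0.0367  0.022 ]
corner NE top [ 0.6271 -0.0442  0.022 ]
SW bottom [ 0.541  -0.2788  0.022 ]
pocket2 wall upper mid [ 0.5832 -0.0985  0.022 ]
wall lower mid [ 0.5815 -0.1553  0.022 ]
floor mid [ 0.5886 -0.1337  0.004 ]
model NW [np.float64(0.5620946955457735), np.float64(-0.04061765299820036)] NE [np.float64(0.6258356704585412), np.float64(-0.04636988014687307)] SW [np.float64(0.5401643295414588), np.float64(-0.2836301198531269)] wall60 [np.float64(0.5883927129518807), np.float64(-0.10524283601928036)] wall0 [np.float64(0.583), np.float64(-0.165)] pocket [np.float64(0.5856963564759403), np.float64(-0.13512141800964017)]
```

```bash
python3 -m crank '[8.5,1.16,-2.11,0,0,8.5,0,0,3.35,0,8.5,0,0,3.35,0,8.5,0,0,3.35,0,8.5,0,0,3.35,0,8.5,0,0,3.35,0,8.5,0,0,3.35,0,8.5,0,0,0,0]'
python3 -m crank '[8.5,0,0,0,0,3,0,0,0,0,3,0,0,0,0,3,0,0,0,0,3,0,0,0,0,3,0,0,0,0,3,0,0,0,0,3,0,0,0,0]' 40
python3 - <<'E'
from h import *
s=env.observe();print(s["position"],s["grip_width"],s["gripper_force"])
E
```

```text
time_s: 4.78
position: [0.4253, -0.0497, 0.0263]
tool_rot: [[0.09, 0.996, -0.008], [0.996, -0.09, 0.003], [0.003, -0.009, -1.0]]
ft_force: [-1.0, 0.3, -0.9]
grip_width: 0.085
gripper_force: 0.0
time_s: 5.45
position: [0.4284, -0.05, 0.0317]
tool_rot: [[0.088, 0.996, 0.003], [0.996, -0.088, -0.001], [-0.001, 0.003, -1.0]]
ft_force: [-2.9, -0.3, 11.1]
grip_width: 0.0386
gripper_force: 38.9
[ 0.42844912 -0.0500274   0.03174104] 0.038572843662821724 38.85369122028351
```

```bash
python3 -m crank '[3,0,0,-3.0,0,3,0,0,-4,0,3,0,0,-4,0,3,-2.1,2.74,0,0,3,-2.1,2.74,0,0,3,-2.1,2.74,0,0,3,-2.1,2.74,0,0,3,-2.1,2.74,0,0]'
python3 -m crank '[3,-2.1,2.74,0,0,3,0,0,0,0,3,0,0,0,0,3,0,0,4,0,3,0,0,1,0,3,0,0,0,0,3,0,0,0,0,3,0,0,0,0]'
python3 - <<'E'
from fit import *
s=env.observe();print(s["position"],s["grip_width"],s["gripper_force"])
P=[optics.get_image("scene"),optics.get_image("side")]
im=[]
for p in P:
    u,v=map(int,proj(p,(.583,-.165,.04)));im.append(cv2.resize(p["color"][v-60:v+60,u-65:u+65,::-1],None,fx=3,fy=4,interpolation=cv2.INTER_CUBIC));print(u,v)
cv2.imwrite("pics/c1.png",np.hstack(im))
E
```

```text
time_s: 6.12
position: [0.5561, -0.1675, 0.1412]
tool_rot: [[0.088, 0.996, 0.001], [0.996, -0.088, -0.0], [-0.0, 0.001, -1.0]]
ft_force: [0.4, 0.2, 0.5]
grip_width: 0.0385
gripper_force: 40.7
time_s: 6.78
position: [0.581, -0.1897, 0.0921]
tool_rot: [[0.088, 0.996, 0.002], [0.996, -0.088, -0.001], [-0.001, 0.002, -1.0]]
ft_force: [-0.2, 0.0, -0.1]
grip_width: 0.0388
gripper_force: 40.7
[ 0.581  -0.1897  0.0921] 0.0388465051016845 40.68241238594055
206 255
307 181
```

View pics/c1.png

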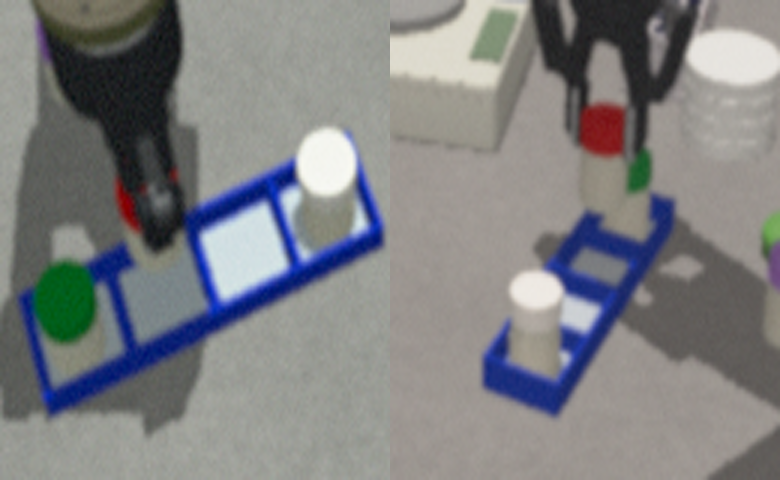

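```bash
python3 - <<'E'
from fit import *
p=optics.get_image("scene")
for u,v in ((208.7,260.5),(235.7,251.7),(181.7,273.2)):print(at_z(p,u,v,.02)+[.0025,-.001,0])
h=hull(p,((105,120,50),(128,255,255)),proj(p,(.585,-.15,.02)),70);print(fit([(p,h)],M["carrier"],(.585,-.16,-.09),True))
E
```

```text
[ 0.5879 -0.1642  0.02  ]
[ 0.5967 -0.1063  0.02  ]
[ 0.5875 -0.2242  0.02  ]
(array([ 0.5831, -0.1632, -0.089 ]), np.float64(0.942902667562881))
```

```bash
python3 -m crank '[3,-0.3,0.15,0,0,3,0,0,2.5,0,3,0,0,2,0,3,0,0,1.05,0,3,0,0,0,0,3,0,0,0,0,3,0,0,0,0,3,0,0,0,0]'
python3 -m crank '[5,0,0,0,0,7,0,0,0,0,8.5,0,0,0,0,8.5,0,0,0,0,8.5,0,0,0,0,8.5,0,0,-2,0,8.5,0,0,-4,0,8.5,0,0,-4,0]'
```

```text
time_s: 7.6
position: [0.5821, -0.193, 0.0353]
tool_rot: [[0.088, 0.996, 0.001], [0.996, -0.088, -0.0], [-0.0, 0.001, -1.0]]
ft_force: [0.2, 1.3, 0.4]
grip_width: 0.0385
gripper_force: 43.3
time_s: 8.27
position: [0.5811, -0.1925, 0.135]
tool_rot: [[0.088, 0.996, -0.003], [0.996, -0.088, 0.002], [0.001, -0.003, -1.0]]
ft_force: [1.0, -0.4, -0.1]
grip_width: 0.0847
gripper_force: 0.0
```

```bash
python3 -m crank '[8.5,-0.38,-4,0,0,8.5,-0.38,-4,0,0,8.5,-0.38,-4,0,0,8.5,-0.38,-4,0,0,8.5,0,0,3.5,0,8.5,0,0,3.5,0,8.5,0,0,3.5,0,8.5,0,0,0,0]'
python3 -m crank '[8.5,0,0,0,0,3,0,0,0,0,3,0,0,0,0,3,0,0,0,0,3,0,0,0,0,3,0,0,0,0,3,0,0,0,0,3,0,0,0,0]' 40
python3 - <<'E'
from fit import *
s=env.observe();print(s["position"])
p=optics.get_image("scene")
im=[]
for p in [p,optics.get_image("side")]:
    u,v=map(int,proj(p,(.55,-.18,.04)));im.append(cv2.resize(p["color"][v-60:v+60,u-65:u+65,::-1],None,fx=3,fy=4,interpolation=cv2.INTER_CUBIC));print(u,v)
cv2.imwrite("pics/c2.png",np.hstack(im))
E
```

```text
time_s: 8.93
position: [0.4187, -0.1924, 0.0256]
tool_rot: [[0.088, 0.996, -0.007], [0.996, -0.088, 0.006], [0.005, -0.008, -1.0]]
ft_force: [-0.6, 0.5, -1.6]
grip_width: 0.085
gripper_force: 0.0
time_s: 9.6
position: [0.4217, -0.1943, 0.0312]
tool_rot: [[0.088, 0.996, 0.002], [0.996, -0.088, -0.002], [-0.002, 0.002, -1.0]]
ft_force: [-0.6, 0.7, 8.9]
grip_width: 0.0386
gripper_force: 39.0
[ 0.4217 -0.1943  0.0312]
192 246
322 181
```

View pics/c2.png

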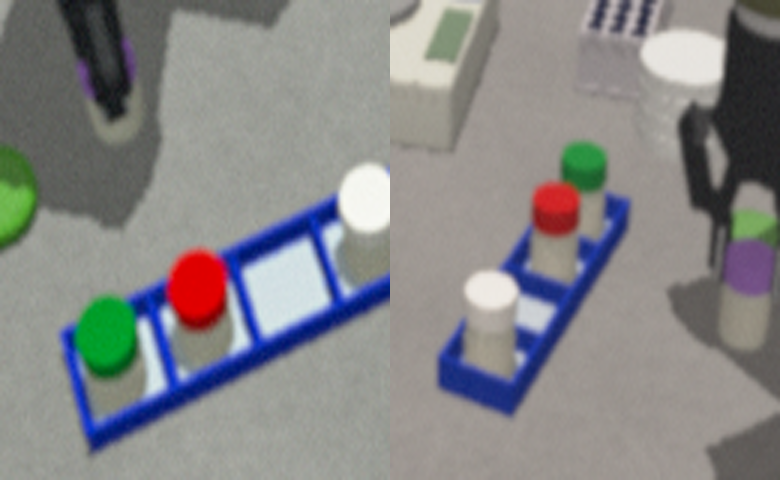

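Red stands upright, well centred in its pocket beside the green jar, and lilac is gripped. Now I place lilac beside white.

```bash
python3 -m crank '[3,0,0,-3,0,3,0,0,-4,0,3,0,0,-4,0,3,1.51,3.2,0,0,3,1.51,3.2,0,0,3,1.51,3.2,0,0,3,1.51,3.2,0,0,3,1.51,3.2,0,0]'
python3 -m crank '[3,0,0,0,0,3,0,0,0,0,3,0,0,4,0,3,0,0,3.5,0,3,0,0,2,0,3,0,0,1.1,0,3,0,0,0,0,3,0,0,0,0]'
python3 -m crank '[3,0,0,0,0,5,0,0,0,0,7,0,0,0,0,8.5,0,0,0,0,8.5,0,0,0,0,8.5,0,0,-2,0,8.5,0,0,-4,0,8.5,0,0,-4,0]'
```

```text
time_s: 10.37
position: [0.5885, -0.1318, 0.1406]
tool_rot: [[0.088, 0.996, 0.001], [0.996, -0.088, -0.0], [-0.0, 0.001, -1.0]]
ft_force: [-0.1, 0.2, -0.8]
grip_width: 0.0387
gripper_force: 40.9
time_s: 11.03
position: [0.5866, -0.1333, 0.0346]
tool_rot: [[0.089, 0.996, 0.0], [0.996, -0.089, -0.0], [-0.0, 0.0, -1.0]]
ft_force: [-1.1, 0.1, 0.2]
grip_width: 0.0387
gripper_force: 43.4
time_s: 11.7
position: [0.5863, -0.1325, 0.1341]
tool_rot: [[0.088, 0.996, -0.003], [0.996, -0.088, 0.001], [0.001, -0.003, -1.0]]
ft_force: [-0.0, -0.6, 0.8]
grip_width: 0.085
gripper_force: 0.0
```

```bash
python3 -m crank '[8.5,3.1,-1.1,-1.5,0,8.5,3.1,-1.1,-1.5,0,8.5,3.1,-1.1,-1.5,0,8.5,3.1,-1.1,-1.5,0,8.5,3.1,-1.1,-1.5,0,8.5,3.1,-1.1,-1.5,0,8.5,3.1,-1.1,-1.5,0,8.5,3.1,-1.1,-1.5,0]'
python3 -m crank '[8.5,0,0,0,0,8.5,0,0,0,0,8.5,0,0,0,0,8.5,0,0,0,0,8.5,0,0,0,0,8.5,0,0,0,0,8.5,0,0,0,0,8.5,0,0,0,0]'
python3 - <<'E'
from fit import *
print(env.observe()["tool_rot"])
p=optics.get_image("wrist");save(p,"w2",1.4)
print(p["pose"][:3])
for n,v in {"yellow":((20,130,90),(35,255,255),(.466,.0723)),"red":((-8,120,30),(6,255,200),(.461,.29))}.items():
    h=hull(p,v[:2],proj(p,(*v[2],.01)),60);print(n,h.mean(0),fit([(p,h)],M["dish"],(*v[2],.1)))
E
```

```text
time_s: 12.37
position: [0.5204, 0.1235, 0.2547]
tool_rot: [[0.088, 0.996, 0.0], [0.996, -0.088, 0.0], [0.0, 0.0, -1.0]]
ft_force: [1.3, -0.9, -0.7]
grip_width: 0.085
gripper_force: 0.0
time_s: 13.03
position: [0.5213, 0.1216, 0.2536]
tool_rot: [[0.089, 0.996, -0.0], [0.996, -0.089, -0.0], [-0.0, -0.0, -1.0]]
ft_force: [0.1, -0.1, 0.8]
grip_width: 0.0851
gripper_force: 0.0
[[ 0.0886  0.9961 -0.0004]
 [ 0.9961 -0.0886 -0.    ]
 [-0.     -0.0004 -1.    ]]
[[ 0.9961  0.0848  0.0236  0.5261]
 [-0.088   0.9605  0.2642  0.1886]
 [-0.0002 -0.2652  0.9642  0.3966]]
yellow [246.76 224.76] (array([0.4653, 0.0707]), np.float64(0.9269281516333522))
red [212.2083  28.0833] (array([0.4598, 0.2917]), np.float64(0.6736331834221831))
```

View pics/w2.png

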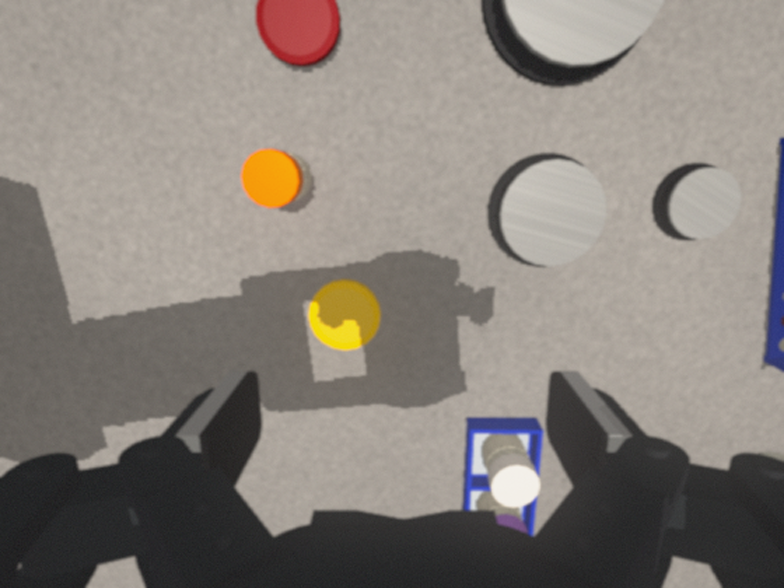

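```bash
python3 -m crank '[8.5,-2.74,-2.56,0,0,8.5,-2.74,-2.56,0,0,8.5,0,0,4,0,8.5,0,0,4,0,8.5,0,0,4,0,8.5,0,0,4,0,8.5,0,0,4,0,8.5,0,0,2.5,0]'
python3 -m crank '[8.5,0,0,1.5,0,8.5,0,0,0.9,0,8.5,0,0,0,0,8.5,0,0,0,0,5,0,0,0,0,5,0,0,0,0,5,0,0,0,0,5,0,0,0,0]' 30
python3 -m crank '[5,0,0,0,0,5,0,0,0,0,5,0,0,0,0,5,0,0,0,0,5,0,0,0,0,5,0,0,0,0,5,0,0,0,0,5,0,0,0,0]' 30
python3 - <<'E'
from h import *
p=optics.get_image("wrist");T=np.array([[.9961,.0848,.0236,.5261],[-.088,.9605,.2642,.1886],[-.0002,-.2652,.9642,.3966],[0,0,0,1]])
q=dict(p);q["pose"]=T
print(at_z(q,554/1.4,212/1.4,.03),at_z(q,607/1.4,212/1.4,.03))
for c in("scene","side"):
    p=optics.get_image(c);h=0
E
```

```text
time_s: 13.75
position: [0.4641, 0.0719, 0.0259]
tool_rot: [[0.088, 0.996, -0.003], [0.996, -0.088, 0.0], [0.0, -0.003, -1.0]]
ft_force: [-0.6, 0.0, -1.1]
grip_width: 0.0848
gripper_force: 0.0
time_s: 14.42
position: [0.4661, 0.0719, 0.0062]
tool_rot: [[0.088, 0.996, 0.003], [0.996, -0.088, -0.0], [-0.0, 0.003, -1.0]]
ft_force: [-1.8, -0.1, 8.6]
grip_width: 0.0579
gripper_force: 30.3
time_s: 15.08
position: [0.4661, 0.0718, 0.0062]
tool_rot: [[0.088, 0.996, 0.003], [0.996, -0.088, -0.0], [-0.0, 0.003, -1.0]]
ft_force: [-2.3, 0.6, 7.7]
grip_width: 0.0583
gripper_force: 30.3
[0.6359858  0.14450178 0.03      ] [0.67569709 0.14099425 0.03      ]
```

```bash
python3 -m crank '[5,0,0,-3,0,5,0,0,-4,0,5,0,0,-4,0,5,1.75,3.26,0,0,5,1.75,3.26,0,0,5,1.75,3.26,0,0,5,1.75,3.26,0,0,5,1.75,3.26,0,0]'
python3 -m crank '[5,0,0,0,0,5,0,0,0,0,5,0,0,3,0,5,0,0,2,0,5,0,0,1,0,5,0,0,0,0,5,0,0,0,0,5,0,0,0,0]'
python3 - <<'E'
from h import *
s=env.observe();print(s["position"],s["grip_width"])
p=optics.get_image("wrist");q=optics.get_image("side");save(p,"w3",1)
u,v=map(int,proj(q,(.636,.1445,.05)));c=cv2.resize(q["color"][v-40:v+40,u-40:u+40],(240,420))
cv2.imwrite("pics/w3.png",np.hstack([p["color"],c])[:,:,::-1])
print([proj(p,(.636,.1445,.06))])
E
```

```text
time_s: 15.9
position: [0.6368, 0.1456, 0.1159]
tool_rot: [[0.088, 0.996, 0.001], [0.996, -0.088, 0.0], [0.0, 0.001, -1.0]]
ft_force: [0.5, -1.9, 0.1]
grip_width: 0.0579
gripper_force: 32.8
time_s: 16.57
position: [0.636, 0.1446, 0.0566]
tool_rot: [[0.088, 0.996, 0.003], [0.996, -0.088, 0.0], [0.0, 0.002, -1.0]]
ft_force: [0.8, 0.6, 0.5]
grip_width: 0.0581
gripper_force: 32.8
[0.63596419 0.14462298 0.05659658] 0.05812558848803196
[(np.float64(290.8143232512831), np.float64(275.2197479862098))]
```

View pics/w3.png

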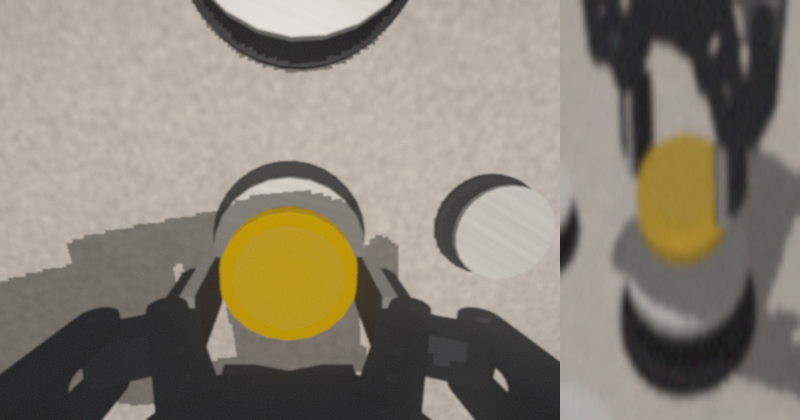

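Dish held level and centred at (289,273), near the predicted (291,275) over the middle stand. Lowering.

```bash
python3 -m crank '[5,0,0,1,0,5,0,0,0.7,0,5,0,0,0.3,0,5,0,0,0,0,5,0,0,0,0,5,0,0,0,0,6.2,0,0,0,0,7,0,0,0,0]'
python3 -m crank '[8.5,0,0,0,0,8.5,0,0,0,0,8.5,0,0,0,0,8.5,0,0,0,0,8.5,0,0,-2,0,8.5,0,0,-4,0,8.5,0,0,-4,0,8.5,0,0,-4,0]'
```

```text
time_s: 17.33
position: [0.6354, 0.1448, 0.0345]
tool_rot: [[0.088, 0.996, -0.0], [0.996, -0.088, 0.0], [0.0, -0.0, -1.0]]
ft_force: [0.2, 0.6, -0.6]
grip_width: 0.0698
gripper_force: 0.0
time_s: 18.0
position: [0.6351, 0.1447, 0.1764]
tool_rot: [[0.088, 0.996, -0.001], [0.996, -0.088, 0.0], [-0.0, -0.001, -1.0]]
ft_force: [-0.2, -0.3, -0.1]
grip_width: 0.0851
gripper_force: 0.0
```

```bash
python3 -m crank '[8.5,1.8,-3.48,-0.9,0,8.5,1.8,-3.48,-0.9,0,8.5,1.8,-3.48,-0.9,0,8.5,1.8,-3.48,-0.9,0,8.5,1.8,-3.48,-0.9,0,8.5,0,0,0,0,8.5,0,0,0,0,8.5,0,0,0,0]'
python3 - <<'E'
from fit import *
print(env.observe()["position"])
p=optics.get_image("wrist");save(p,"w4",1)
h=hull(p,((-8,120,30),(6,255,200)),proj(p,(.461,.29,.01)),60);print("red",h.mean(0),fit([(p,h)],M["dish"],(.461,.29,.1)))
h=hull(p,((20,130,60),(35,255,255)),proj(p,(.636,.1445,.04)),60);print("yel",h.mean(0),fit([(p,h)],M["dish"]+[0,0,.03],(.636,.1445,.1)))
E
```

```text
time_s: 18.67
position: [0.4704, 0.2495, 0.2198]
tool_rot: [[0.088, 0.996, 0.001], [0.996, -0.088, -0.0], [-0.0, 0.001, -1.0]]
ft_force: [0.7, 0.3, -0.5]
grip_width: 0.0847
gripper_force: 0.0
[0.4704 0.2495 0.2198]
red [274.8621 140.5172] (array([0.4601, 0.294 ]), np.float64(0.9248290006734697))
yel [461.     272.4643] (array([0.6363, 0.1436]), np.float64(0.8469272783481645))
```

View pics/w4.png

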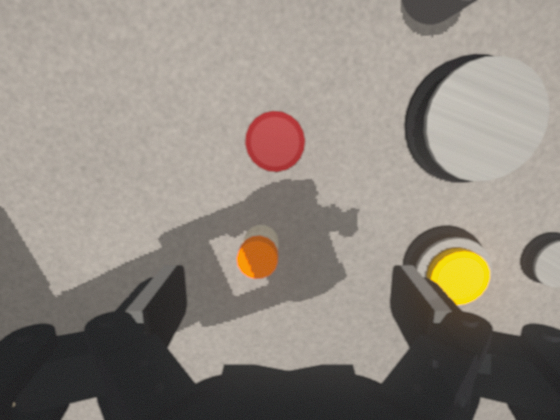

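Red dish at (275,140), clear of everything; yellow sits on the middle stand at (460,276), fitted at (0.636,0.144).

```bash
python3 -m crank '[8.5,2.15,-0.72,0,0,8.5,2.15,-0.72,0,0,8.5,0,0,4,0,8.5,0,0,4,0,8.5,0,0,4,0,8.5,0,0,4,0,8.5,0,0,2.1,0,8.5,0,0,1.5,0]'
python3 -m crank '[8.5,0,0,1.3,0,8.5,0,0,0.7,0,8.5,0,0,0,0,8.5,0,0,0,0,5,0,0,0,0,5,0,0,0,0,5,0,0,0,0,5,0,0,0,0]' 30
python3 -m crank '[5,0,0,0,0,5,0,0,0,0,5,0,0,0,0,5,0,0,0,0,5,0,0,0,0,5,0,0,0,0,5,0,0,-3,0,5,0,0,-4,0]'
```

```text
time_s: 19.38
position: [0.4592, 0.2924, 0.0202]
tool_rot: [[0.09, 0.996, -0.005], [0.996, -0.09, -0.002], [-0.002, -0.005, -1.0]]
ft_force: [0.2, 0.3, -0.2]
grip_width: 0.0848
gripper_force: 0.0
time_s: 20.05
position: [0.46, 0.2939, 0.005]
tool_rot: [[0.088, 0.996, 0.002], [0.996, -0.088, 0.001], [0.001, 0.002, -1.0]]
ft_force: [-1.3, -1.3, 4.8]
grip_width: 0.0583
gripper_force: 31.1
time_s: 20.72
position: [0.458, 0.2932, 0.0728]
tool_rot: [[0.088, 0.996, -0.005], [0.996, -0.088, -0.002], [-0.002, -0.005, -1.0]]
ft_force: [0.7, -0.2, 0.9]
grip_width: 0.0585
gripper_force: 32.6
```

```bash
python3 -m crank '[5,0,0,-4,0,5,0,0,-1,0,5,-2.23,3.14,0,0,5,-2.23,3.14,0,0,5,-2.23,3.14,0,0,5,-2.23,3.14,0,0,5,-2.23,3.14,0,0,5,-2.23,3.14,0,0]'
python3 -m crank '[5,0,0,0,0,5,0,0,0,0,5,0,0,3,0,5,0,0,1.5,0,5,0,0,0.5,0,5,0,0,0,0,5,0,0,0,0,5,0,0,0,0]'
python3 - <<'E'
from fit import *
s=env.observe();print(s["position"],s["grip_width"])
p=optics.get_image("wrist");q=optics.get_image("side")
u,v=map(int,proj(q,(.636,.1445,.05)));c=cv2.resize(q["color"][v-40:v+40,u-40:u+40],(240,420))
cv2.imwrite("pics/w5.png",np.hstack([p["color"],c])[:,:,::-1])
z=s["position"][2]-.005
h=hull(p,((-8,120,30),(6,255,200)),proj(p,(.636,.1445,z)),80);print("red",h.mean(0),fit([(p,h)],M["dish"]+[0,0,z],(.636,.1445,.1)))
E
```

```text
time_s: 21.38
position: [0.6365, 0.1425, 0.1241]
tool_rot: [[0.088, 0.996, 0.0], [0.996, -0.088, 0.0], [0.0, 0.0, -1.0]]
ft_force: [0.4, -0.1, 0.6]
grip_width: 0.0583
gripper_force: 32.6
time_s: 22.05
position: [0.6358, 0.1444, 0.0754]
tool_rot: [[0.087, 0.996, 0.002], [0.996, -0.087, 0.0], [0.0, 0.002, -1.0]]
ft_force: [0.4, -0.4, -1.6]
grip_width: 0.0582
gripper_force: 32.6
[0.6358 0.1444 0.0754] 0.05816156981641875
red [281.78 275.98] (array([0.6346, 0.1445]), np.float64(0.9320271078602971))
```

View pics/w5.png

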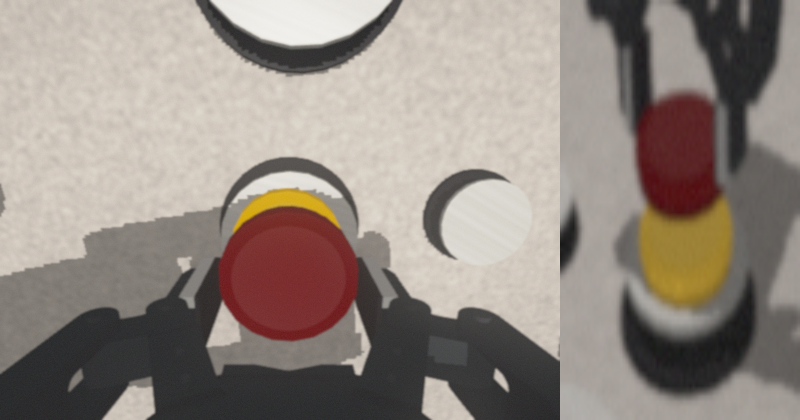

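Red dish is held level at (288,273), lined up with the yellow one in both views. Lower it by about 23 mm, release, retract.

```bash
python3 -m crank '[5,0,0,1.2,0,5,0,0,0.8,0,5,0,0,0.3,0,5,0,0,0,0,5,0,0,0,0,5,0,0,0,0,6.2,0,0,0,0,7,0,0,0,0]'
python3 -m crank '[8.5,0,0,0,0,8.5,0,0,0,0,8.5,0,0,0,0,8.5,0,0,0,0,8.5,0,0,-2,0,8.5,0,0,-4,0,8.5,0,0,-4,0,8.5,0,0,-4,0]'
python3 -m crank '[8.5,3,-3,-1,0,8.5,3,-3,-1,0,8.5,3,-3,-1,0,8.5,0,0,0,0,8.5,0,0,0,0,8.5,0,0,0,0,8.5,0,0,0,0,8.5,0,0,0,0]'
python3 - <<'E'
from fit import *
p=optics.get_image("scene");q=optics.get_image("side")
f=lambda p,x:cv2.resize(p["color"][x[1]:x[1]+210,x[0]:x[0]+280,::-1],(400,300),interpolation=cv2.INTER_CUBIC)
cv2.imwrite("pics/end.png",np.hstack([f(p,(110,110)),f(q,(160,130))]))
for n,r,X,z in(("red",((-8,120,30),(6,255,200)),(.636,.1445),.046),):
  for c in (p,q):
    h=hull(c,r,proj(c,(*X,.05)),30);print(n,fit([(c,h)],M["dish"]+[0,0,z],(*X,.1)))
E
```

```text
time_s: 22.82
position: [0.6354, 0.1439, 0.0508]
tool_rot: [[0.088, 0.996, 0.0], [0.996, -0.088, -0.0], [-0.0, 0.0, -1.0]]
ft_force: [-0.6, -0.2, -1.0]
grip_width: 0.0698
gripper_force: 0.0
time_s: 23.48
position: [0.635, 0.1439, 0.1924]
tool_rot: [[0.088, 0.996, -0.001], [0.996, -0.088, 0.0], [-0.0, -0.001, -1.0]]
ft_force: [0.7, 0.8, -1.1]
grip_width: 0.0852
gripper_force: 0.0
time_s: 24.15
position: [0.5579, 0.2362, 0.2188]
tool_rot: [[0.089, 0.996, -0.001], [0.996, -0.089, -0.0], [-0.0, -0.001, -1.0]]
ft_force: [-0.9, -0.6, -0.0]
grip_width: 0.085
gripper_force: 0.0
red (array([0.6298, 0.1479]), np.float64(0.7994518517986938))
red (array([0.6375, 0.1391]), np.float64(0.7755024242416838))
```

View pics/end.png

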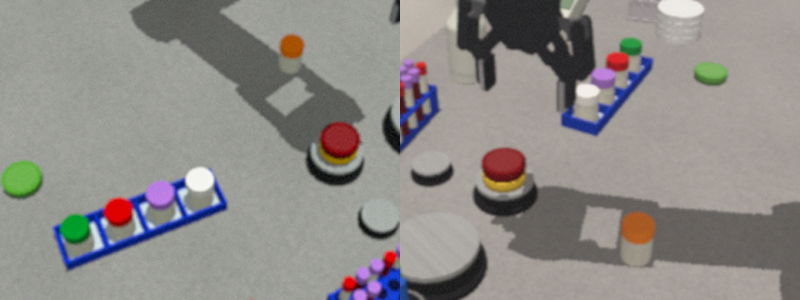

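Both views show the jars in the order green, red, lilac, white, all seated upright. The red dish sits squarely on the yellow one on the middle stand, and the orange jar and green dish have not moved.

```bash
python3 -c "
from rig import env
print(env.close_job())"
```

```text
the job is handed in; nothing more can be done
None
```

I handed the job in at about 24 s of the 104 s allowed: the red jar stands beside green and lilac beside white in the carrier, with yellow then dark red stacked on the middle-sized stand; the final camera views show all of it upright, but no verdict came back.

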